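# Shift the selector under test from second to third

### The job

The gear selector on the foam block is being logged and stands in second, its near left slot (two dots) as seen from the robot. Push its lever with the fingertips out of second, across the neutral channel and forward until it is fully home in third, the far right slot (three dots), without dipping into first or fourth on the way, then take the hand away. Only push the lever: do not grip or force it, do not shift the unit on its block, and leave the loose things round it alone.

Things in the scene. Friction and masses are not known exactly. Their poses are not given: they have to be found in the camera images.
- gate_centre (a point): Centre of the H-shaped opening, on the top face of the steel gate plate (124 x 108 mm, 153 mm above the bench). z up, x = the selector's forward (away from the robot, turned up to 25 degrees), y = its left. Slots are 15 mm wide; the neutral channel runs along y through this point; the lanes run along x, 16 mm to its left and right; all slots end 25 mm before or behind it.
- third_slot (a point): Far end of the third slot (far right, marked with three black dots), in the top face of the gate plate: 25 mm forward and 16 mm right of gate_centre. First (one dot) is far left, second (two dots) near left, fourth (four dots) near right.
- knob (a point): Centre of the black ball knob (40 mm diameter) on the lever; axes turn with the lever, z along it. Lever: steel rod 10 mm thick, tilting about a point 73 mm below gate_centre; knob centre 150 mm from that point, 77 mm above the gate plate when upright. From gate_centre the knob is 41 mm behind, 33 left at the end of second; 33 left or right in neutral; 41 ahead, 33 right home in third.
- gear_fore (a joint): Fore-and-aft tilt of the lever, rad: 0 neutral, + forward (about +0.28 at the end of first or third), - back (about -0.28 at the end of second or fourth). Stays where it is left; takes about 2 to 3 N at the knob.
- gear_cross (a joint): Sideways tilt of the lever, rad: about -0.22 in the left lane (first, second), +0.22 in the right lane (third, fourth), +-0.04 play. Stays where it is left; about 2 to 3 N at the knob. The gate stops the lever from crossing except near gear_fore = 0 (within about 0.04).
- selector_unit: The gear selector: grey cast box 120 x 104 mm under the gate plate, bolted to an aluminium plate 190 x 150 x 10 mm, 5 to 7 kg in all, standing loose on the foam block; origin under the centre of the aluminium plate, x forward, y left, z up. A black sensor box stands out 16 mm from its right wall, below the gate plate. Must stay where it stands.
- foam_block: White block of hard foam 260 x 240 x 50 mm, fixed to the bench; origin under its centre.
- ferrite: Loose grey clip-on ferrite, 22 x 34 x 20 mm, lying on the foam left of the selector; origin under its centre. Leave alone.
- adapter: Loose silver coaxial adapter, 38 x 22 x 21 mm, lying on the foam right of the selector; origin under its centre. Leave alone.
- red_screwdriver: Loose screwdriver with a red handle, 157 x 22 x 23 mm, on the bench at the left; origin under its middle. Leave alone.
- loop_probe: Loose near-field probe with a blue loop, 171 x 54 x 14 mm, on the bench left of the block; origin under its middle. Leave alone.

How it is judged (in metres and radians):
On the way:
1. the lever is across at the right-hand end of the neutral channel, out of any slot (value of joint gear_cross above 0.15 rad and value of joint gear_fore between -0.12 and 0.12 rad), for 0.1 s.
At the end, for the whole second after the job is handed in: The lever rests in third, the far right slot, tilted forward by at least 0.24 rad (knob within about 6 mm of the slot's end); the selector stands level on its block within 15 mm of where it was, and the loose things within 10 mm of where they were (value of joint gear_fore above 0.24 rad and value of joint gear_cross above 0.15 rad and distance of selector_unit from where it was at the start of the episode below 0.015 m and angle between selector_unit's own z axis and vertical below 0.03 rad and distance of each of ferrite, adapter, red_screwdriver, loop_probe from where it was at the start of the episode below 0.01 m); the robot touches nothing.
It fails at once if the lever enters first (value of joint gear_cross below -0.05 rad and value of joint gear_fore above 0.15 rad).
It fails at once if the lever enters fourth (value of joint gear_cross above 0.05 rad and value of joint gear_fore below -0.15 rad).
It fails at once if the selector is shoved, tipped or lifted (more than 15 mm or 0.1 rad) (distance of selector_unit from where it was at the start of the episode above 0.015 m or angle between selector_unit's own z axis and vertical above 0.1 rad).
It fails at once if the lever is gripped or forced (more than 35 N on the selector) (contact force between the fingers and selector_unit above 35 N).
It fails at once if a loose thing is moved or lifted by more than 10 mm (distance of any of ferrite, adapter, red_screwdriver, loop_probe from where it was at the start of the episode above 0.01 m).
It also fails if it takes over 45 s, if anything falls off the work surface, if the arm or the gripper's body presses on something with over 40 N, if the wrist force passes 120 N, or if a joint passes its speed limit or range.

### The arm

A 6-joint arm with a two-finger parallel gripper is mounted at the origin on a cart in front of the work surface, level with it; the furniture and walls round the work are solid. World frame = base frame: x ahead of the robot, y to its left, z up, the work surface at z = 0. Lengths are in m, angles in degrees, forces in N, time in s.
With the tool pointing down it reaches from about 0.3 to 0.75 m from the base axis. Payload 8.5 kg.
Tool frame: the origin (TCP) lies midway between the tips of the shut fingers; the grasp point (between the pads) lies 19 mm behind it (env.hold_point_z is the distance from the TCP to the grasp point, in m); z points along the fingers, y is the line along which they close (so a half turn about z gives the same grasp; the last joint's range is limited). The gripper opens to 85 mm and grips with 20 to 120 N. Pads are 22 mm wide; open, the fingers measure 114 mm over their backs; the gripper's body (76 mm by 85 mm) begins 54 mm behind the grasp point. The pads swing forward as they close: fully open they stand 13 mm farther back than shut.
Start: joints at [-75.418, 21.807, 74.336, -0, 83.858, -12.336], TCP at [0.249, -0.49, 0.231] pointing down, gripper open.
Joint ranges: [-178.18, 178.18], [-50.72, 133.34], [12.68, 142.11], [-81.47, 261.47], [9.98, 163.14], [-165.26, 165.26]. Speed limits (degrees/s): [136.94, 136.94, 180, 180, 180, 180].

### API

Orientations are given as a 3x3 rotation matrix whose columns are the frame's x, y, z axes.
In Python, from rig import observe, get_image, camera_info, env gives the robot as it stands.
- The arm moves only by the tool drive_tool, never from a script. Its arguments are lists of equal length, an entry for each row: "offset": the shift along the tool's x, y, z in units of 40 mm (1.0 is 40 mm), a list of three; "turn": the turn, a rotation vector about the tool's x, y, z in units of 6 degrees (1.0 is 6 degrees), a list of three; "hand": the opening, from 0 (shut) to 1 (fully open). A call has exactly 10 rows; each row shifts and turns the commanded pose from where the row before left it, along the tool's axes as they then stand; what a row does not reach is not made up. A row lasts 1/8 s, in which the tool goes at most 62.5 mm and 10.7 degrees, less where a joint would pass 70% of its speed; a pose out of reach is approached as far as the arm can. A call is refused whole if a number of a shift passes 1 or a number of a turn 1, either way. A call with a gripper value outside its range is refused whole. The fingers move at their own pace and stop on an object; "newtons" is the grip in N (left out, the last holds). Time passes only in rows, so rows that do not move let the fingers close, or fill a call up. It gives the time, the measured TCP pose, the force, the opening and the grip force at its end, in the units of the state.
- observe(): the state, without advancing time (a new reading comes with each control period).
- get_image(name): name is "scene" or "side" or "wrist"; returns the picture (480x640x3 uint8, blue, green, red); there is no depth.
- camera_info(name): a dict with "fx", "fy", "cx", "cy" (pixels), "world_to_cam" (4x4, takes a point from world to camera coordinates). Camera axes: x right, y down, z forward; pixel columns grow to the right and rows downward; lengths in m; the calibration is good to about 2 mm. The wrist camera is an equidistant fisheye: a pixel r from the principal point sees the ray r / f radians off the axis. A picture is of the moment at which its call begins: read the wrist's pose just before it. camera_info takes no time and is no camera call; for the wrist camera it gives the pose at the moment of the call.
- env.close_job(): hands the job in; it is judged then, once.
The state is a dict: "time_s": time; "q": joint angles; "qvel": joint speeds; "joint_efforts": joint torques, N m; "position": TCP position; "tool_rot": TCP orientation; "ft_force": force on the tool from outside, world axes, zero at the start; "wrist_torque": the same for the moment, N m; "grip_width": finger opening in m; "gripper_force": force on a finger pad.
Only numpy, scipy, OpenCV 4.12 (cv2) and the standard library are available. Lean on these libraries where they do the work, as an engineer would, in place of code of your own. Each camera call takes 0.05 s, during which the arm holds its last target. There are 200 camera calls.

## Working session

There is one attempt and no reset: what is moved stays moved. The work goes in short steps, Python scripts to look and compute and a tool call to move; the robot and the scene stay as the last step left them, time stands still between calls to the robot, and variables do not carry over. Pictures are saved under pics/ and viewed, at most 12 in all, crops included, and the job is handed in when it is done.

Besides the shell and the picture viewer there is one more tool, called after "Call:" by a JSON object that holds its "name" and its "arguments". drive_tool: Moves the arm, as the interface text tells. Its arguments: {"type":"object","properties":{"offset":{"type":"array"},"turn":{"type":"array"},"hand":{"type":"array"},"newtons":{"type":"number"}},"required":["offset","turn","hand"]}

```bash
mkdir -p pics; python3 - <<'E'
from rig import observe,get_image,camera_info,env
import cv2,numpy as np
o=observe();print(o['time_s'],o['position'],np.round(o['tool_rot'],3).tolist(),o['grip_width'])
for n in('scene','side'):
    im=get_image(n);cv2.imwrite(f'pics/{n}0.png',im)
    c=camera_info(n);print(n,c['fx'],c['cx'],c['cy'],np.round(np.linalg.inv(c['world_to_cam']),3).tolist())
E
```

```text
0.0 [ 0.24887804 -0.49011262  0.23069829] [[0.892, 0.453, -0.0], [0.453, -0.892, 0.001], [0.0, -0.002, -1.0]] 0.08534366787790859
scene 496.66313799470987 319.15179911395046 236.68403836851692 [[0.739, 0.558, -0.378, 0.904], [0.674, -0.624, 0.395, -0.334], [-0.015, -0.547, -0.837, 0.936], [0.0, 0.0, 0.0, 1.0]]
side 443.3927812752952 311.844137658754 233.45473184037598 [[0.999, 0.011, 0.032, 0.522], [-0.026, -0.358, 0.933, -0.756], [0.021, -0.934, -0.357, 0.478], [0.0, 0.0, 0.0, 1.0]]
```

View pics/scene0.png

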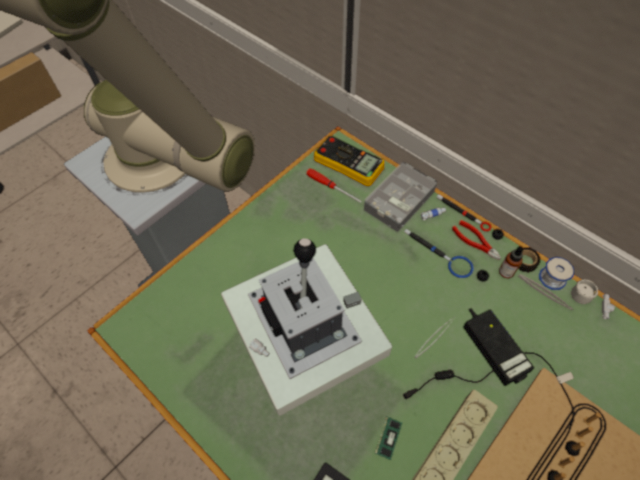

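View pics/side0.png

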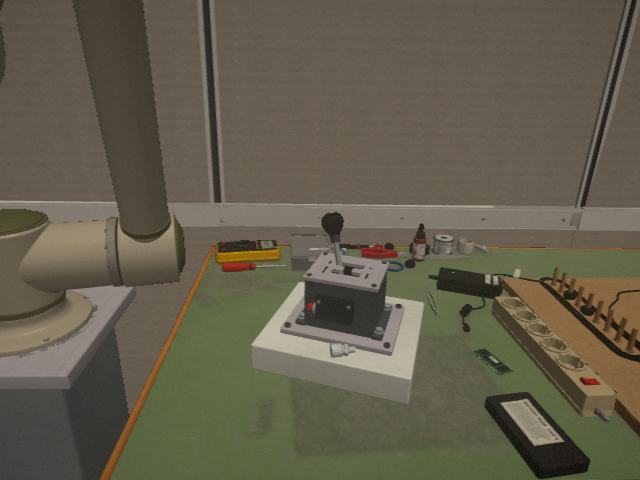

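The scene picture shows the knob at about (305,250) and the gate plate around (302,298). In the side picture the knob is at about (332,223) and the plate around (347,271).

```bash
cat > h.py <<'E'
import cv2,numpy as np
from rig import observe,get_image,camera_info,env
def ray(n,u,v,c=None):
    c=c or camera_info(n);T=np.linalg.inv(c['world_to_cam'])
    d=np.array([(u-c['cx'])/c['fx'],(v-c['cy'])/c['fy'],1.]);d=T[:3,:3]@d
    return T[:3,3],d/np.linalg.norm(d)
def plane(n,u,v,z):
    o,d=ray(n,u,v);return o+d*(z-o[2])/d[2]
def tri(a,b):
    (o1,d1),(o2,d2)=a,b
    s=np.linalg.lstsq(np.c_[d1,-d2],o2-o1,rcond=None)[0]
    p,q=o1+s[0]*d1,o2+s[1]*d2
    return (p+q)/2,np.linalg.norm(p-q)
def knob(im,box):
    x0,y0,x1,y1=box;g=im[y0:y1,x0:x1].max(2)
    m=(g<60).astype(np.uint8)
    m=cv2.morphologyEx(m,cv2.MORPH_OPEN,np.ones((5,5)))
    n,l,s,c=cv2.connectedComponentsWithStats(m);i=1+s[1:,4].argmax()
    ct=max(cv2.findContours((l==i).astype(np.uint8),0,2)[0],key=len)
    (x,y),r=cv2.minEnclosingCircle(ct);return x+x0,y+y0,r
E
python3 - <<'E'
from h import *
a=cv2.imread('pics/scene0.png');b=cv2.imread('pics/side0.png')
k=knob(a,(285,230,325,270));k2=knob(b,(315,205,350,238));print(k,k2)
print(tri(ray('scene',*k[:2]),ray('side',*k2[:2])))
A=cv2.resize(a[240:380,250:370],None,fx=4.2,fy=4.2,interpolation=2)
B=cv2.resize(b[205:345,285:405],None,fx=2.3,fy=2.3,interpolation=2)
h=np.zeros((A.shape[0],A.shape[1]+B.shape[1],3),np.uint8);h[:,:A.shape[1]]=A;h[:B.shape[0],A.shape[1]:]=B
cv2.imwrite('pics/c1.png',h)
E
```

```text
(304.5, 253.5, 12.747649192810059) (332.94213676452637, 223.6721076965332, 11.973532676696777)
(array([ 0.58351129, -0.03631085,  0.21998801]), np.float64(0.0037448076288136324))
```

View pics/c1.png

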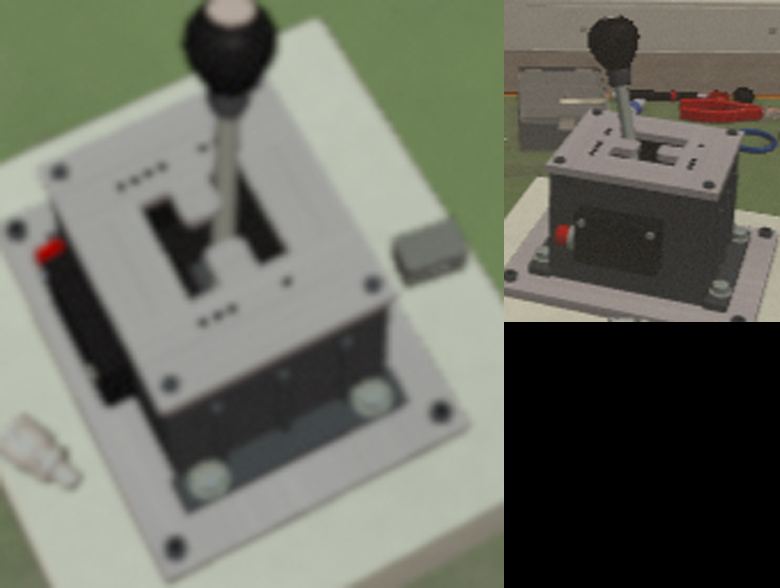

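The crop shows three gate plate screws: near-right (60,172), far-right (170,384) and far-left (373,284). The knob ball is centred at (230,43) and the lever stands in the two-dot slot.

```bash
python3 - <<'E'
from h import *
f=lambda x,y:(250+x/4.2,240+y/4.2)
nr,fr,fl=[plane('scene',*f(*p),.153) for p in((60,172),(170,384),(373,284))]
c=(nr+fl)/2;x=fr-nr;y=fl-fr
print('screws',nr,fr,fl,'c',c,np.linalg.norm(x),np.linalg.norm(y),np.degrees(np.arctan2(x[1],x[0])),np.degrees(np.arctan2(y[1],y[0]))-90)
C=[plane('scene',*f(*p),.153) for p in((40,172),(168,412),(398,290))];print('corner c',(C[0]+C[2])/2,np.linalg.norm(C[1]-C[0]),np.linalg.norm(C[2]-C[1]),np.degrees(np.arctan2(*(C[1]-C[0])[1::-1])))
g=lambda x,y:(285+(x-504)/2.3,205+y/2.3)
s=[plane('side',*g(*p),.153) for p in((560,160),(709,184),(727,137),(597,113))];print('side c',sum(s)/4)
k,e=tri(ray('scene',*f(230,43)),ray('side',*g(613,42)));print('knob',k,e)
for a in(15,20,25):
  a=np.radians(a*1);R=np.array([[np.cos(a),-np.sin(a)],[np.sin(a),np.cos(a)]]);print(R@[-.041,.033]+c[:2])
E
```

```text
screws [ 0.54149629 -0.09885485  0.153     ] [ 0.64283754 -0.13610222  0.153     ] [ 0.67432123 -0.0491491   0.153     ] c [ 0.60790876 -0.07400197  0.153     ] 0.10796951209979769 0.0924773961220027 -20.180605615855605 -19.904139342925333
corner c [ 0.60942404 -0.07443514  0.153     ] 0.12220963963202386 0.10607956380595836 -19.372848299257875
side c [ 0.60643296 -0.07420378  0.153     ]
knob [ 0.58136592 -0.03218729  0.22023716] 0.0002715231587235171
[ 0.55976477 -0.052738  ]
[ 0.5580947  -0.05701494]
[ 0.55680374 -0.06142116]
```

Call:
{"name": "drive_tool", "arguments": {"offset": [[0,0,-0.25],[0,0,-0.25],[0,0,-0.25],[0,0,-0.25],[0,0,-0.25],[0,0,-0.25],[0,0,-0.25],[0,0,-0.25],[0,0,0],[0,0,0]], "turn": [[0,0,-0.9],[0,0,-0.9],[0,0,-0.9],[0,0,-0.9],[0,0,-0.9],[0,0,-0.9],[0,0,-0.9],[0,0,-0.9],[0,0,0],[0,0,0]], "hand": [0,0,0,0,0,0,0,0,0,0], "newtons": 20}}

```text
time_s: 1.35
position: [0.2489, -0.4902, 0.3107]
tool_rot: [[0.342, 0.94, -0.0], [0.94, -0.342, 0.001], [0.001, -0.001, -1.0]]
ft_force: [-0.1, -0.3, 0.1]
grip_width: -0.0003
gripper_force: 0.0
```

```bash
cat >> h.py <<'E'
G=np.array([.608,-.074]);a=np.radians(-20);R2=np.array([[np.cos(a),-np.sin(a)],[np.sin(a),np.cos(a)]])
def go(fore,left,z):
    "tool-frame units to reach a gate-frame point, and present gate-frame pose"
    o=observe();p=np.array(o['position']);R=np.array(o['tool_rot'])
    t=np.r_[G+R2@[fore,left],z]
    print('t',o['time_s'],'gate pos',np.round(R2.T@(p[:2]-G),4),round(p[2],4),'F',np.round(o['ft_force'],1),'w',o['grip_width'])
    print('units',np.round(R.T@(t-p)/.04,2))
    F=np.r_[R2,[[0,0]]]
    print('y·fwd',np.round(R[:,1],3),'x',np.round(R[:,0],3))
E
python3 -c "
from h import *
go(-.09,.033,.31)"
```

```text
t 1.35 gate pos [-0.1951 -0.5139] 0.3107 F [-0.1 -0.3  0.1] w -0.0002701218814957287
units [13.67  2.63  0.03]
y·fwd [ 0.94  -0.342 -0.001] x [0.342 0.94  0.001]
```

Call:
{"name": "drive_tool", "arguments": {"offset": [[1,0,0],[1,0,0],[1,0,0],[1,0,0],[1,0,0],[1,0,0],[1,0,0],[1,0,0],[1,0,0],[1,0,0]], "turn": [[0,0,0],[0,0,0],[0,0,0],[0,0,0],[0,0,0],[0,0,0],[0,0,0],[0,0,0],[0,0,0],[0,0,0]], "hand": [0,0,0,0,0,0,0,0,0,0]}}

```text
time_s: 2.6
position: [0.3851, -0.1129, 0.3109]
tool_rot: [[0.342, 0.94, -0.001], [0.94, -0.342, 0.0], [0.0, -0.001, -1.0]]
ft_force: [0.8, -0.0, -0.4]
grip_width: -0.0
gripper_force: 0.0
```

Call:
{"name": "drive_tool", "arguments": {"offset": [[0.9,0.3,0],[0.9,0.3,0],[0.9,0.4,0],[0.9,0.4,0],[0,0.4,0.3],[0,0.4,0.4],[0,0.2,0.4],[0,0.2,0.5],[0,0,0.4],[0,0,0.4]], "turn": [[0,0,0],[0,0,0],[0,0,0],[0,0,0],[0,0,0],[0,0,0],[0,0,0],[0,0,0],[0,0,0],[0,0,0]], "hand": [0,0,0,0,0,0,0,0,0,0]}}

```text
time_s: 3.85
position: [0.5314, -0.015, 0.2139]
tool_rot: [[0.342, 0.94, -0.001], [0.94, -0.342, 0.0], [-0.0, -0.001, -1.0]]
ft_force: [-0.6, -0.5, 1.1]
grip_width: -0.0001
gripper_force: 0.0
```

```bash
python3 - <<'E'
from h import *
go(-.09,.033,.212)
a=get_image('side');b=get_image('scene')
A=cv2.resize(a[120:320,230:430],None,fx=2,fy=2);B=cv2.resize(b[150:350,220:420],None,fx=2,fy=2)
cv2.imwrite('pics/c2.png',np.hstack([A,B]))
E
```

```text
t 3.85 gate pos [-0.0921  0.0292] 0.2139 F [-0.6 -0.5  1.1] w -5.898861915989434e-05
units [0.09 0.05 0.05]
y·fwd [ 0.94  -0.342 -0.001] x [ 0.342  0.94  -0.   ]
```

View pics/c2.png

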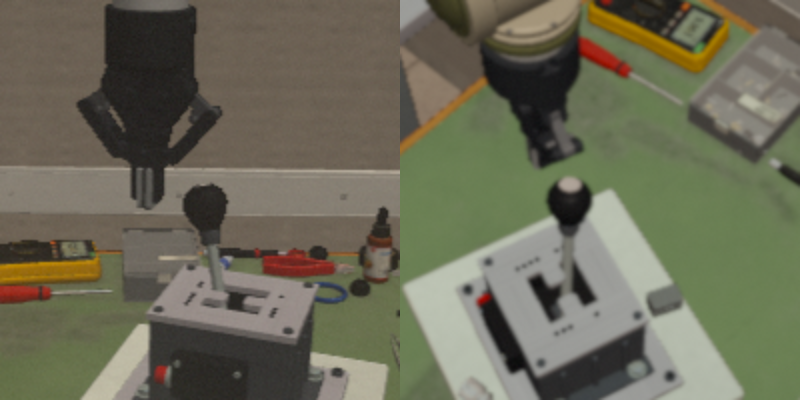

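The fingers are shut and stand behind the knob, with their tips at (147,205) and the knob at (205,205) in the left panel. The knuckles sit just above knob height.

Call:
{"name": "drive_tool", "arguments": {"offset": [[0.1,0.15,0],[0,0.15,0],[0,0.15,0],[0,0.15,0],[0,0.15,-0.02],[0,0.15,-0.02],[0,0.15,-0.02],[0,0.15,-0.02],[0,0.1,-0.02],[0,0.05,0]], "turn": [[0,0,0],[0,0,0],[0,0,0],[0,0,0],[0,0,0],[0,0,0],[0,0,0],[0,0,0],[0,0,0],[0,0,0]], "hand": [0,0,0,0,0,0,0,0,0,0]}}

```text
time_s: 5.2
position: [0.5841, -0.0289, 0.2192]
tool_rot: [[0.34, 0.94, -0.0], [0.94, -0.34, 0.0], [-0.0, -0.0, -1.0]]
ft_force: [-1.6, 1.2, 3.2]
grip_width: 0.0002
gripper_force: 1.4
```

```bash
python3 - <<'E'
from h import *
go(-.035,.033,.218)
a=get_image('side');b=get_image('scene')
A=cv2.resize(a[190:290,290:390],None,fx=4,fy=4,interpolation=2);B=cv2.resize(b[220:320,255:355],None,fx=4,fy=4,interpolation=2)
cv2.imwrite('pics/c3.png',np.hstack([A,B]))
E
```

```text
t 5.2 gate pos [-0.0378  0.0342] 0.2192 F [-1.6  1.2  3.2] w 0.00017150121278612497
units [-0.03  0.07  0.03]
y·fwd [ 0.94 -0.34 -0.  ] x [ 0.34  0.94 -0.  ]
```

View pics/c3.png

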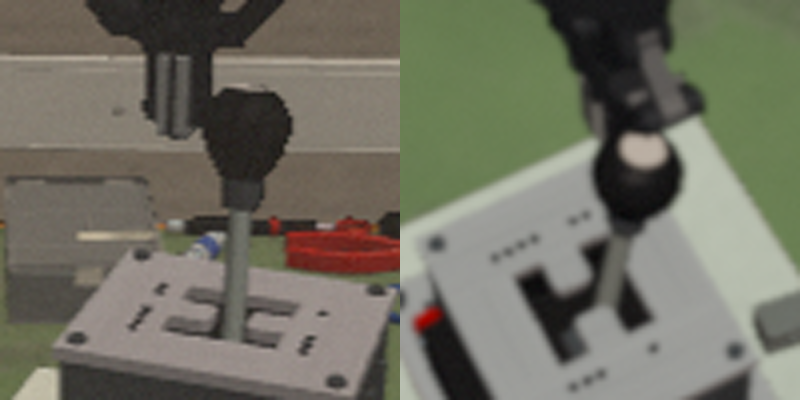

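The ball is at (251,130) in the side panel and (637,175) in the scene panel. The lever is now near the neutral channel.

```bash
cat >> h.py <<'E'
def kn(s,c):
    k,e=tri(ray('side',*s),ray('scene',*c));print('knob gate',np.round(R2.T@(k[:2]-G),4),k[2],e)
E
python3 -c "
from h import *
kn((290+251/4,190+130/4),(255+237/4,220+175/4))"
```

```text
knob gate [-0.0042  0.0306] 0.22658032176177045 0.001227948717039547
```

Call:
{"name": "drive_tool", "arguments": {"offset": [[0,0.06,0],[0,0.05,0],[0,0,0],[0,-0.5,0],[0,-0.1,0],[0.7,0,0],[0.6,0,0],[0,0.7,0],[0,0.75,0],[0,0,0]], "turn": [[0,0,0],[0,0,0],[0,0,0],[0,0,0],[0,0,0],[0,0,0],[0,0,0],[0,0,0],[0,0,0],[0,0,0]], "hand": [0,0,0,0,0,0,0,0,0,0]}}

```text
time_s: 6.55
position: [0.6391, 0.0061, 0.2182]
tool_rot: [[0.341, 0.94, -0.0], [0.94, -0.341, -0.0], [-0.0, -0.0, -1.0]]
ft_force: [-1.0, -0.3, 0.5]
grip_width: 0.0001
gripper_force: 0.0
```

```bash
python3 - <<'E'
from h import *
go(0,.067,.218)
a=get_image('side');b=get_image('scene')
A=cv2.resize(a[190:290,290:390],None,fx=4,fy=4,interpolation=2);B=cv2.resize(b[220:320,255:355],None,fx=4,fy=4,interpolation=2)
cv2.imwrite('pics/c4.png',np.hstack([A,B]))
E
```

```text
t 6.55 gate pos [0.0018 0.086 ] 0.2182 F [-1.  -0.3  0.5] w 0.00013843642922441808
units [-0.47 -0.05  0.01]
y·fwd [ 0.94  -0.341 -0.   ] x [ 0.341  0.94  -0.   ]
```

View pics/c4.png

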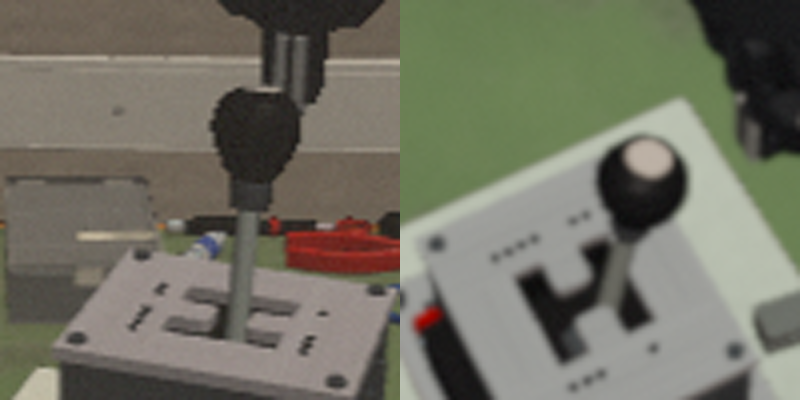

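The ball is at (258,132) in the side panel and (643,180) in the scene panel, so the lever stands in neutral in the left lane. The hand is to its left.

Call:
{"name": "drive_tool", "arguments": {"offset": [[-0.2,-0.05,0],[-0.2,0,0],[-0.15,0,0],[-0.15,0,0],[-0.15,0,0],[-0.15,0,0],[-0.15,0,0],[-0.15,0,0],[-0.1,0,0],[0,0,0]], "turn": [[0,0,0],[0,0,0],[0,0,0],[0,0,0],[0,0,0],[0,0,0],[0,0,0],[0,0,0],[0,0,0],[0,0,0]], "hand": [0,0,0,0,0,0,0,0,0,0]}}

```text
time_s: 7.9
position: [0.6167, -0.0453, 0.2192]
tool_rot: [[0.341, 0.94, -0.0], [0.94, -0.341, -0.0], [-0.0, -0.0, -1.0]]
ft_force: [0.3, 1.1, 1.2]
grip_width: 0.0
gripper_force: 0.6
```

```bash
python3 - <<'E'
from h import *
kn((290+257/4,190+132/4),(255+243/4,220+180/4))
go(0,-.002,.218)
a=get_image('side');b=get_image('scene')
A=cv2.resize(a[190:290,290:390],None,fx=4,fy=4,interpolation=2);B=cv2.resize(b[220:320,255:355],None,fx=4,fy=4,interpolation=2)
cv2.imwrite('pics/c5.png',np.hstack([A,B]))
E
```

```text
knob gate [-0.0017  0.032 ] 0.22545909424923533 0.0009051643573101281
t 7.9 gate pos [-0.0017  0.0299] 0.2192 F [0.3 1.1 1.2] w 5.573080526552724e-06
units [-0.8   0.04  0.03]
y·fwd [ 0.94  -0.341 -0.   ] x [ 0.341  0.94  -0.   ]
```

View pics/c5.png

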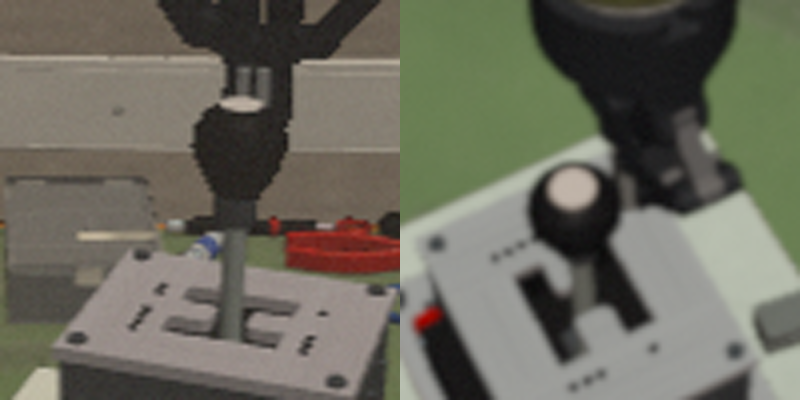

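The ball is crossing the neutral channel, at (240,150) in the side panel and (575,210) in the scene panel, so I continue pushing right.

Call:
{"name": "drive_tool", "arguments": {"offset": [[-0.12,0,0],[-0.12,0,0],[-0.12,0,0],[-0.1,0,0],[-0.08,0,0],[-0.08,0,0],[-0.06,0,0],[-0.05,0,0],[0,0,0],[0,0,0]], "turn": [[0,0,0],[0,0,0],[0,0,0],[0,0,0],[0,0,0],[0,0,0],[0,0,0],[0,0,0],[0,0,0],[0,0,0]], "hand": [0,0,0,0,0,0,0,0,0,0]}}

```text
time_s: 9.25
position: [0.6068, -0.0724, 0.2192]
tool_rot: [[0.34, 0.94, -0.0], [0.94, -0.34, -0.0], [-0.0, -0.0, -1.0]]
ft_force: [0.2, 1.6, -0.2]
grip_width: 0.0
gripper_force: 0.6
```

```bash
python3 - <<'E'
from h import *
go(0,-.002,.218)
a=get_image('side');b=get_image('scene')
A=cv2.resize(a[190:290,290:390],None,fx=4,fy=4,interpolation=2);B=cv2.resize(b[220:320,255:355],None,fx=4,fy=4,interpolation=2)
cv2.imwrite('pics/c6.png',np.hstack([A,B]))
E
```

```text
t 9.25 gate pos [-0.0017  0.0011] 0.2192 F [ 0.2  1.6 -0.2] w 3.890770618443429e-05
units [-0.08  0.04  0.03]
y·fwd [ 0.94 -0.34 -0.  ] x [ 0.34  0.94 -0.  ]
```

View pics/c6.png

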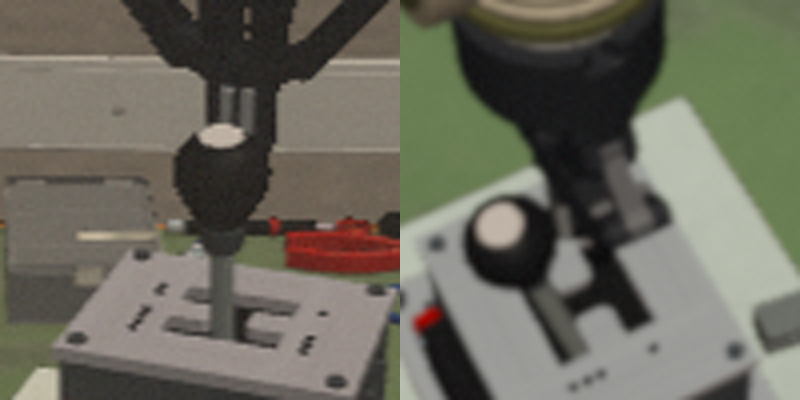

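The ball is at (222,180) in the side panel and (510,240) in the scene panel, near the right end of the channel. I'll nudge it 3 mm more, then go round behind it.

Call:
{"name": "drive_tool", "arguments": {"offset": [[-0.04,0,0],[-0.04,0,0],[0,0,0],[0.5,0,0],[0.1,-0.8,0],[0,-0.8,0],[-0.65,0,0],[-0.7,0,0],[0,0,0],[0,0,0]], "turn": [[0,0,0],[0,0,0],[0,0,0],[0,0,0],[0,0,0],[0,0,0],[0,0,0],[0,0,0],[0,0,0],[0,0,0]], "hand": [0,0,0,0,0,0,0,0,0,0]}}

```text
time_s: 10.6
position: [0.5358, -0.081, 0.2195]
tool_rot: [[0.34, 0.941, 0.0], [0.941, -0.34, 0.0], [0.0, 0.0, -1.0]]
ft_force: [-0.9, 1.1, -0.1]
grip_width: 0.0004
gripper_force: 0.0
```

```bash
python3 - <<'E'
from h import *
kn((290+222/4,190+180/4),(255+110/4,220+240/4))
go(.008,-.033,.216)
a=get_image('side');b=get_image('scene')
A=cv2.resize(a[190:290,290:390],None,fx=4,fy=4,interpolation=2);B=cv2.resize(b[220:320,255:355],None,fx=4,fy=4,interpolation=2)
cv2.imwrite('pics/c7.png',np.hstack([A,B]))
E
```

```text
knob gate [-0.0019 -0.0283] 0.2253397612386768 0.0016420996165233729
t 10.6 gate pos [-0.0655 -0.0313] 0.2195 F [-0.9  1.1 -0.1] w 0.0004070342171098561
units [-0.05  1.84  0.09]
y·fwd [ 0.941 -0.34   0.   ] x [0.34  0.941 0.   ]
```

View pics/c7.png

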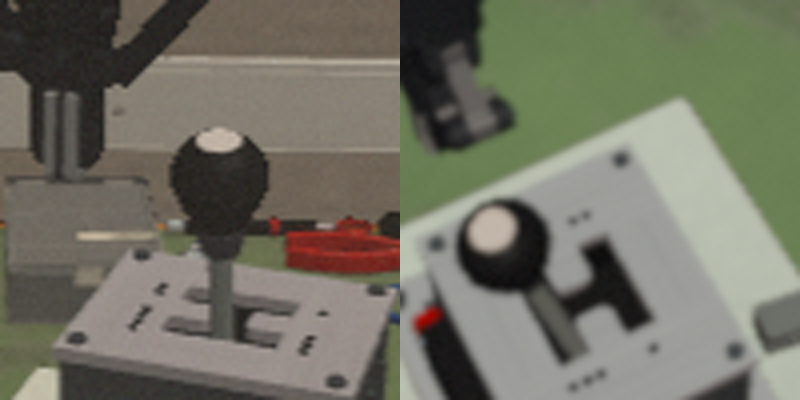

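The lever stands at the right end of neutral, with the ball at (220,180) in the side panel. The hand is behind it.

Call:
{"name": "drive_tool", "arguments": {"offset": [[0,0.25,0],[0,0.25,0],[0,0.18,0],[0,0.18,0.03],[0,0.18,0.03],[0,0.16,0.04],[0,0.15,0.04],[0,0.15,0],[0,0.1,0],[0,0.05,0]], "turn": [[0,0,0],[0,0,0],[0,0,0],[0,0,0],[0,0,0],[0,0,0],[0,0,0],[0,0,0],[0,0,0],[0,0,0]], "hand": [0,0,0,0,0,0,0,0,0,0]}}

```text
time_s: 11.95
position: [0.5975, -0.1043, 0.2134]
tool_rot: [[0.34, 0.94, -0.001], [0.94, -0.34, 0.0], [0.0, -0.001, -1.0]]
ft_force: [-1.3, 0.6, -1.0]
grip_width: 0.0002
gripper_force: 0.9
```

Call:
{"name": "drive_tool", "arguments": {"offset": [[0,0.04,0],[0,0.03,0],[0,0.03,0],[0,0,0],[0,0,0],[0,0,0],[0,0,0],[0,0,0],[0,0,0],[0,0,0]], "turn": [[0,0,0],[0,0,0],[0,0,0],[0,0,0],[0,0,0],[0,0,0],[0,0,0],[0,0,0],[0,0,0],[0,0,0]], "hand": [0,0,0,0,0,0,0,0,0,0]}}

```text
time_s: 13.2
position: [0.6012, -0.1057, 0.2138]
tool_rot: [[0.34, 0.94, 0.0], [0.94, -0.34, -0.0], [-0.0, 0.0, -1.0]]
ft_force: [-2.6, -0.1, -0.4]
grip_width: -0.0002
gripper_force: 0.7
```

```bash
python3 - <<'E'
from h import *
go(.008,-.033,.216)
a=get_image('side');b=get_image('scene')
A=cv2.resize(a[190:290,290:390],None,fx=4,fy=4,interpolation=2);B=cv2.resize(b[220:320,255:355],None,fx=4,fy=4,interpolation=2)
cv2.imwrite('pics/c8.png',np.hstack([A,B]))
E
```

```text
t 13.2 gate pos [ 0.0045 -0.0321] 0.2138 F [-2.6 -0.1 -0.4] w -0.00018463139150605578
units [-0.02  0.09 -0.06]
y·fwd [ 0.94 -0.34  0.  ] x [ 0.34  0.94 -0.  ]
```

View pics/c8.png

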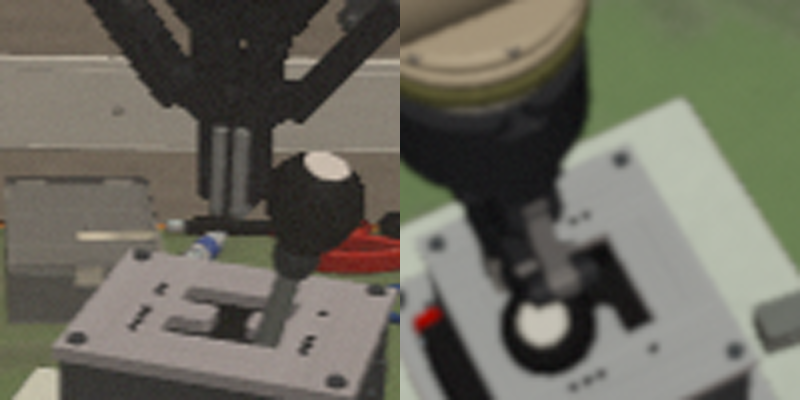

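The ball is at (318,203) in the side panel, tilted forward in third, and the force is only 2.6 N. I push on gently until the stop is felt.

Call:
{"name": "drive_tool", "arguments": {"offset": [[0,0.02,0],[0,0,0],[0,0.02,0],[0,0,0],[0,0.02,0],[0,0,0],[0,0.02,0],[0,0,0],[0,0,0],[0,0,0]], "turn": [[0,0,0],[0,0,0],[0,0,0],[0,0,0],[0,0,0],[0,0,0],[0,0,0],[0,0,0],[0,0,0],[0,0,0]], "hand": [0,0,0,0,0,0,0,0,0,0]}}

```text
time_s: 14.55
position: [0.6036, -0.1065, 0.2135]
tool_rot: [[0.34, 0.94, -0.002], [0.94, -0.34, 0.001], [-0.0, -0.002, -1.0]]
ft_force: [-6.6, 2.2, -1.0]
grip_width: -0.0001
gripper_force: 3.2
```

Call:
{"name": "drive_tool", "arguments": {"offset": [[0,0.02,0],[0,0,0],[0,0,0],[0,0,0],[0,0,0],[0,0,0],[0,0,0],[0,0,0],[0,0,0],[0,0,0]], "turn": [[0,0,0],[0,0,0],[0,0,0],[0,0,0],[0,0,0],[0,0,0],[0,0,0],[0,0,0],[0,0,0],[0,0,0]], "hand": [0,0,0,0,0,0,0,0,0,0]}}

```text
time_s: 15.8
position: [0.604, -0.1066, 0.2134]
tool_rot: [[0.34, 0.94, -0.003], [0.94, -0.34, 0.001], [-0.0, -0.003, -1.0]]
ft_force: [-7.6, 3.4, 0.1]
grip_width: -0.0
gripper_force: 4.2
```

```bash
python3 - <<'E'
from h import *
go(.008,-.033,.216)
kn((290+318/4,190+203/4),(255+147/4,220+328/4))
E
```

```text
t 15.8 gate pos [ 0.0074 -0.032 ] 0.2134 F [-7.6  3.4  0.1] w -4.237670055013311e-05
units [-0.03  0.01 -0.06]
y·fwd [ 0.94  -0.34  -0.003] x [ 0.34  0.94 -0.  ]
knob gate [ 0.0383 -0.0317] 0.22231745132389003 0.00037672515663512274
```

The force rose to about 8 N and the position is right, so the lever is at the stop. I back away and lift.

Call:
{"name": "drive_tool", "arguments": {"offset": [[0,-0.3,0],[0,-0.6,0],[0,-0.8,0],[0,-0.8,0],[0,-0.5,-0.3],[0,0,-0.6],[0,0,-0.6],[0,0,0],[0,0,0],[0,0,0]], "turn": [[0,0,0],[0,0,0],[0,0,0],[0,0,0],[0,0,0],[0,0,0],[0,0,0],[0,0,0],[0,0,0],[0,0,0]], "hand": [0,0,0,0,0,0,0,0,0,0]}}

```text
time_s: 17.05
position: [0.4919, -0.0662, 0.2728]
tool_rot: [[0.34, 0.94, -0.001], [0.94, -0.34, 0.0], [0.0, -0.001, -1.0]]
ft_force: [0.4, -1.1, -0.3]
grip_width: -0.0002
gripper_force: 0.0
```

```bash
python3 - <<'E'
from h import *
go(.008,-.033,.216)
a=get_image('side');b=get_image('scene')
A=cv2.resize(a[190:290,290:390],None,fx=4,fy=4,interpolation=2);B=cv2.resize(b[220:320,255:355],None,fx=4,fy=4,interpolation=2)
cv2.imwrite('pics/c9.png',np.hstack([A,B]))
E
```

```text
t 17.05 gate pos [-0.1118 -0.0323] 0.2728 F [ 0.4 -1.1 -0.3] w -0.00016816204047360284
units [-0.02  3.    1.42]
y·fwd [ 0.94  -0.34  -0.001] x [0.34 0.94 0.  ]
```

View pics/c9.png

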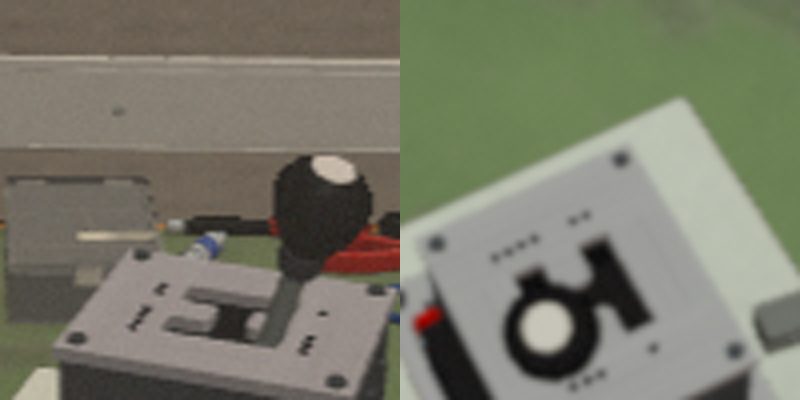

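The lever rests at the far right slot's end, with the ball at (322,207) in the side panel. The plate has not shifted and the hand is clear.

```bash
python3 -c "
from rig import env
print(env.close_job())"
```

```text
the job is handed in; nothing more can be done
None
```

The lever was pushed from second across neutral to its stop in third, the hand was withdrawn clear and the job was handed in at about 17 s; no verdict came back.

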